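# Unstack the bedside supplies and lay out each in its place

### The arm

A 6-joint arm with a two-finger parallel gripper is mounted at the origin on the work surface. World frame = base frame: x ahead of the robot, y to its left, z up, the work surface at z = 0. Lengths are in mm, angles in rad, forces in N, time in s.
With the tool pointing down it reaches from about 350 to 875 mm from the base axis. Payload 4.2 kg.
Tool frame: the origin (TCP) lies on the mounting face of the last link; the fingertips stand 173 mm ahead of it and the grasp point (between the pads) lies grip_point_offset ahead of it (grip_point_offset is the distance from the TCP to the grasp point, in mm); z points along the fingers, y is the line along which they close (so a half turn about z gives the same grasp; the last joint's range is limited). The gripper opens to 85 mm and grips with 20 to 120 N. Pads are 22 mm wide; open, the fingers measure 114 mm over their backs; the gripper's body (76 mm by 85 mm) begins 54 mm behind the grasp point. The pads swing forward as they close: fully open they stand 13 mm farther back than shut.
Start: joints at [1.387, 0.385, 0.008, 0, -1.194, -0.259], TCP at [267.761, 564.716, 404.712] pointing down, gripper open.
Joint ranges: [-3.14, 3.14], [-1.21, 2.06], [-1.07, 1.41], [-3.16, 2.05], [-2.99, -0.16], [-3.1, 3.1]. Speed limits (rad/s): [2.79, 2.79, 3.14, 3.14, 3.14, 3.14].

### API

Orientations are given as a unit quaternion [x, y, z, w].
In Python, from bench import read_state, get_image, job_done, recognise, place_of, grip_point_offset gives the robot as it stands. The module is installed in compiled form; this text tells all that it offers.
- The arm moves only by the tool carry_out, never from a script. Its arguments are lists of equal length, an entry for each row: "slide": the shift along the tool's x, y, z in m, a list of three; "roll": the turn about the tool's z in degrees; "claw": the finger opening in m, from 0 to 0.0854. A call has 1 to 8 rows; each row is the pose to reach, as a shift and turn from the pose commanded when the call began, along the tool's axes at that moment; what a row does not reach only later rows make up. A row lasts 1/8 s, in which the tool goes at most 62.5 mm and 10.7 degrees, less where a joint would pass 70% of its speed; a pose out of reach is approached as far as the arm can. A call with a gripper value outside its range is refused whole. The fingers move at their own pace and stop on an object; the grip force is fixed at half the most. Time passes only in rows, so rows that repeat a pose let the fingers close. It gives the time, the measured TCP pose, the force, the opening and the grip force at its end, in the units of the state.
- read_state(): the state, without advancing time (a new reading comes with each control period).
- get_image(name): name is "side" or "top"; returns a dict with "img" (480x640x3 uint8, red, green, blue), "z_map" (480x640 float32, mm along the optical axis (not along the pixel's ray), 0 where there is no reading), "mtx" (3x3 intrinsics, pixels), "world_from_camera" (4x4, takes a point from camera to world coordinates). Camera axes: x right, y up, looking along -z (the intrinsics and any distortion apply to the point x, -y, -z); pixel columns grow to the right and rows downward; lengths in mm; the calibration is good to about 2 mm. A picture is of the moment at which its call begins.
- job_done(): hands the job in; it is judged then, once.
Trained networks look in a picture, given as the dict that the camera call returned (one of the last four; its "shot" number tells which), for a name from the list of things; names that differ only in an ending like _2 or _b are one class to them, and where a whole thing is asked for, a point or a joint stands for the part that bears it (a point fixed in the world has none). Each returns a list of dicts, best first, with "conf" (0 to 1); they miss things now and then, are a little off and sometimes report something else, mostly with a low value. They report only what shows in the picture. A call takes as long as a camera call. They do not tell look-alikes from the thing itself.
- recognise(picture, thing): "at" ([column, row] in pixels, amid what is visible of it).
- place_of(picture, thing): "at" ([column, row] in pixels: a listed point, or the origin of a listed thing).
The state is a dict: "clock": time; "joints": joint angles; "joint_vel": joint speeds; "joint_efforts": joint torques, N m; "position": TCP position; "ee_rot": TCP orientation; "contact_force": force on the tool from outside, world axes, zero at the start; "wrist_torque": the same for the moment, N m; "gripper_width": finger opening in mm; "grasp_force": force on a finger pad.
Only numpy, scipy, OpenCV 4.12 (cv2) and the standard library are available. Lean on these libraries where they do the work, as an engineer would, in place of code of your own. Each camera call takes 0.05 s, during which the arm holds its last target. There are 200 camera calls.

### The job

The supplies for this hospital bedside came in one stack: take it apart from the top down, one thing at a time, and set each in its own place: the tape roll over the pin of the spindle, then the ointment jar upright and wholly on the round cork coaster, then the pill organiser flat in the short tray, and last the carton flat in the long tray. Set things down rather than dropping them, keep the jar upright, and leave the drinking cup and the finger-clip oximeter where they stand.

Things in the scene. Friction and masses are not known exactly. Their poses are not given: they have to be found in the camera images.
- tape_center (a point): centre of the roll of grey tape lying flat on top of the stack: a ring of 44 mm outer diameter, 25 mm high, with a through hole of 28 mm diameter; z is its axis, up. 35 g or so.
- jar_center (a point): centre of the round ointment jar (white plastic, white screw lid) under the tape roll: a cylinder of 64 mm diameter, 42 mm high with its lid, flat top; z up. About 120 g.
- pillbox_center (a point): centre of the weekly pill organiser under the jar: a flat grey box with a row of seven white lids, 130 mm long (x), 46 mm wide (y), 28 mm high (z up). About 110 g. Closed, and stays closed. It may be laid either way round.
- carton_center (a point): centre of the closed brown cardboard carton of dressings with a white band around its sides, the bottom of the stack, on the table: 170 mm long (x), 66 mm wide (y), 45 mm high (z up), firm. About 180 g. It may be laid either way round. The stack is about 140 mm high in all; nothing in it is fastened, and the things in it lie up to about 12 mm off centre and slightly turned.
- spindle: tape spindle, fixed: a steel disc of 80 mm diameter, 8 mm high, with an upright pin of 10 mm diameter with a rounded end at its middle, pin top 40 mm above the table. Origin: the centre of the disc's underside, on the table; z up.
- coaster: round cork coaster, fixed: a flat disc of 96 mm diameter, 6 mm high. Origin: the centre of its underside, on the table.
- short_tray: the smaller of two shallow rectangular white trays with a steel rim, fixed: inside 154 mm (x) by 70 mm (y), floor 4 mm above the table, rim 4 mm thick, its top 9 mm above the table. Origin: the centre of its underside, on the table; x along its length.
- long_tray: the larger of the two trays, fixed, of the same make: inside 194 mm (x) by 90 mm (y), floor 4 mm above the table, rim 4 mm thick, its top 9 mm above the table. Origin: the centre of its underside, on the table; x along its length.
- cup: paper drinking cup with green and blue bands and a white lid, standing loose among the places: 120 mm high, 58 mm wide at the foot, 82 mm at the lid. Origin: the centre of its foot. To be left alone.
- oximeter: small white finger-clip oximeter lying loose: 60 mm (x) by 34 mm (y), 30 mm high. Origin: the centre of its underside. To be left alone.
Not all that is in view belongs to the job. What is shaped like the part that bears jar_center but blue or yellow is not meant.

How it is judged:
By the outcome, as a careful person would: the job done as asked, in the order asked, and still so for the second after the job is handed in, with the robot touching nothing.
It also fails if it takes over 115 s, if anything falls off the work surface, if the arm or the gripper's body presses on something with over 40 N, if the wrist force passes 120 N, or if a joint passes its speed limit or range.

## Working session

There is one attempt and no reset: what is moved stays moved. The work goes in short steps, Python scripts to look and compute and a tool call to move; the robot and the scene stay as the last step left them, time stands still between calls to the robot, and variables do not carry over. Pictures are saved under pics/ and viewed, at most 14 in all, crops included, and the job is handed in when it is done.

Besides the shell and the picture viewer there is one more tool, called by a JSON object that holds its "api" and its "payload". carry_out: Moves the arm, as the interface text tells. Its arguments: {"type":"object","properties":{"slide":{"type":"array"},"roll":{"type":"array"},"claw":{"type":"array"}},"required":["slide","roll","claw"]}

```bash
mkdir -p pics
cat > h.py <<'E'
import numpy as np, cv2
from bench import *
def save(p,n): cv2.imwrite(f'pics/{n}.png',p['img'][:,:,::-1])
def to_world(p,uv,z_plane=None):
    K=p['mtx'];T=np.array(p['world_from_camera']);u,v=uv
    d=np.array([(u-K[0,2])/K[0,0],-(v-K[1,2])/K[1,1],-1.])
    if z_plane is None: return T[:3,:3]@(d*p['z_map'][int(round(v)),int(round(u))])+T[:3,3]
    r=T[:3,:3]@d; return T[:3,3]+r*(z_plane-T[2,3])/r[2]
def cloud(p):
    K=p['mtx'];T=np.array(p['world_from_camera']);v,u=np.mgrid[:480,:640];z=p['z_map']
    c=np.stack([(u-K[0,2])/K[0,0]*z,-(v-K[1,2])/K[1,1]*z,-z],-1)
    w=c@T[:3,:3].T+T[:3,3]; w[z==0]=np.nan; return w
E
python3 - <<'E'
from h import *
np.set_printoptions(precision=1,suppress=True)
print(grip_point_offset,read_state())
for n in('top','side'):
    p=get_image(n);save(p,n+'1');print(n,p['mtx'],np.array(p['world_from_camera']),[k for k in p])
    for t in['tape_center','jar_center','pillbox_center','carton_center','spindle','coaster','short_tray','long_tray','cup','oximeter']:
        for f in(recognise,place_of):
            print(t,f.__name__,[(np.round(r['at']),round(r['conf'],2),to_world(p,r['at'])) for r in f(p,t)[:3]])
E
```

```text
154.70000000000002 {'clock': 0.0, 'joints': array([ 1.4,  0.4,  0. , -0. , -1.2, -0.3]), 'joint_vel': array([ 0., -0.,  0., -0., -0.,  0.]), 'joint_efforts': array([ -0. , -39.2,  18.8,   4.2,  -0. ,   0. ]), 'position': array([267.7, 564.5, 403.6]), 'ee_rot': array([ 1. , -0.2, -0. ,  0. ]), 'contact_force': array([ 0.5, -0.3, -0.3]), 'wrist_torque': array([-0., -0.,  0.]), 'grasp_force': 0.0, 'gripper_width': 85.7830569507332}
top [[491.9   0.  333.4]
 [  0.  491.9 240.7]
 [  0.    0.    1. ]] [[  -0.     1.    -0.2  384.7]
 [  -1.    -0.     0.    10. ]
 [  -0.     0.2    1.  1026.2]
 [   0.     0.     0.     1. ]] ['img', 'z_map', 'mtx', 'world_from_camera', 'shot']
tape_center call [(array([239., 232.]), 0.82, array([608.9, 182.1, 140. ]))]
tape_center call [(array([235., 228.]), 0.68, array([623.3, 195.2, 115.8]))]
jar_center call [(array([246., 236.]), 0.72, array([607.8, 173.6, 113.5])), (array([276., 168.]), 0.63, array([772.4, 126.7,  43.5])), (array([306., 254.]), 0.62, array([584.1,  63.8,  42. ]))]
jar_center call [(array([275., 167.]), 0.97, array([775.1, 127.2,  43. ])
[... 3078 characters left out ...]
y([248., 428.]), 0.68, array([ 448.5, -363.3,    2.4]))]
short_tray call [(array([248., 434.]), 0.92, array([ 448.5, -374.7,    4.1])), (array([331., 180.]), 0.55, array([617.7, 209.8, 125.6]))]
long_tray call [(array([265., 198.]), 0.95, array([463.5, 358.3,   4.8]))]
long_tray call [(array([265., 200.]), 0.55, array([464.3, 350.4,   2.3]))]
cup call [(array([377., 256.]), 0.62, array([  528.9, -1006.8,   759. ]))]
cup call [(array([374., 288.]), 0.84, array([683.4, -51. ,  20.5]))]
oximeter call [(array([224., 343.]), 0.9, array([ 402.2, -197.6,   28.3]))]
oximeter call [(array([227., 346.]), 0.95, array([ 407. , -199.5,   22.3])), (array([332., 196.]), 0.37, array([616.1, 159.3, 113.6]))]
```

View pics/top1.png

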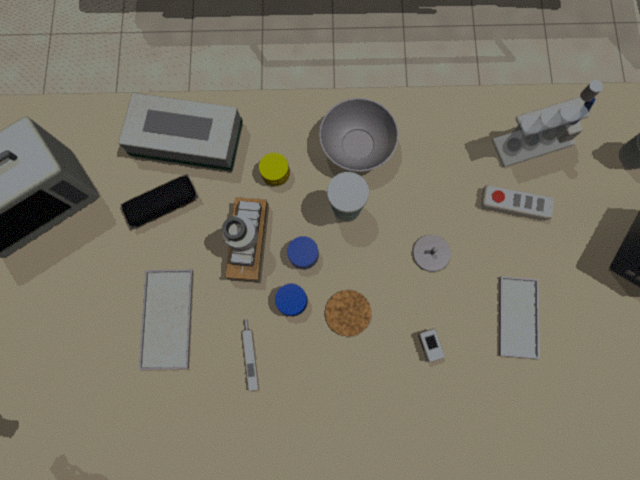

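View pics/side1.png

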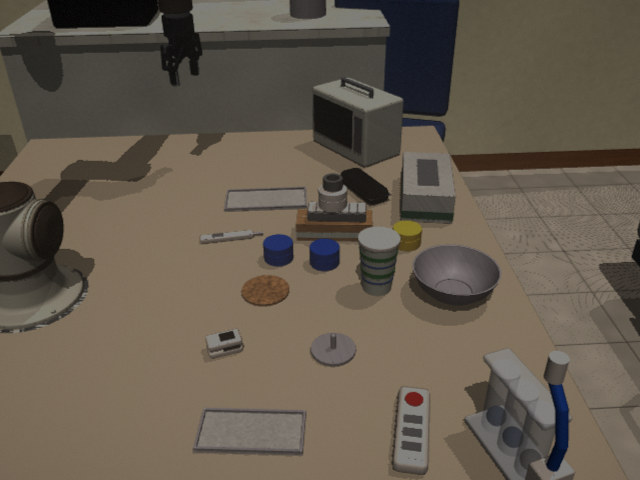

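Run:
```python
from h import *
np.set_printoptions(precision=1,suppress=True)
q=read_state()['ee_rot'];print(q, [round(float(x),4) for x in q])
p=get_image('top');w=cloud(p);im=p['img'][:,:,::-1]
crop=cv2.resize(im[180:300,190:350],(800,600),interpolation=cv2.INTER_CUBIC);cv2.imwrite('pics/crop1.png',crop)
for cam in('top','side'):
    p=get_image(cam);w=cloud(p)
    def sel(x0,x1,y0,y1,z0,z1):
        with np.errstate(invalid='ignore'): m=(w[...,0]>x0)&(w[...,0]<x1)&(w[...,1]>y0)&(w[...,1]<y1)&(w[...,2]>z0)&(w[...,2]<z1)
        return w[m]
    for n,b in dict(tape=(550,680,110,240,135,150),jar=(550,680,110,240,110,120),pill=(520,720,90,250,68,80),carton=(480,760,60,280,40,50),
        spindle=(530,650,-260,-140,5,12),pin=(530,650,-260,-140,25,45),coaster=(400,540,-90,50,3.5,9),stray=(340,560,-430,-300,5,14),ltray=(340,600,280,430,5,14),cup=(600,760,-110,60,112,130),oxi=(360,450,-240,-140,22,36)).items():
        q=sel(*b)
        if len(q)<4: print(cam,n,len(q));continue
        c,s,a=cv2.minAreaRect(q[:,:2].astype(np.float32))
        print(cam,n,len(q),'rect c',np.round(c,1),'size',np.round(s,1),'ang',round(a,1),'mean',q.mean(0))
```

```text
[ 1.  -0.2  0.   0. ] [0.9756, -0.2196, 0.0, 0.0]
top tape 255 rect c [618.7 193.5] size [42.4 42.7] ang 38.5 mean [618.6 193.2 139.2]
top jar 504 rect c [616.3 186.3] size [56.7 62.8] ang 55.0 mean [614.4 183.9 114.2]
top pill 615 rect c [626.3 181.5] size [ 49.6 127.6] ang 83.4 mean [629.  181.2  72.1]
top carton 1949 rect c [620.9 142. ] size [164.9 279.6] ang 87.8 mean [580.5 136.3  43.2]
top spindle 976 rect c [ 586.8 -196.4] size [84.4 97.2] ang 84.1 mean [ 589.4 -199.8    7.8]
top pin 25 rect c [ 589.8 -199.5] size [9.2 9.1] ang 16.5 mean [ 589.2 -199.5   35. ]
top coaster 1465 rect c [470.  -18.9] size [138.9 130. ] ang 86.4 mean [467.1 -20.    5.9]
top stray 1286 rect c [ 453.6 -372.1] size [205.2 113.6] ang 5.6 mean [ 452.6 -370.7    7.3]
top ltray 1358 rect c [464.9 362.3] size [116.  203.7] ang 89.8 mean [459.8 355.6   7.1]
top cup 1332 rect c [690.9 -22. ] size [79.7 81.1] ang 88.0 mean [690.1 -22.2 119.4]
top oxi 529 rect c [ 398.4 -183.9] size [60. 35.] ang 17.4 mean [ 398.1 -183.    29.4]
side tape 135 rect c [618.9 192.7] size [41.2 48.1] ang 6.5 mean [618.8 191.  13
[... 195 characters left out ...]
ect c [620.3 143.4] size [167.9 279.1] ang 89.0 mean [588.2 131.1  43.4]
side spindle 1039 rect c [ 590.8 -200.3] size [80.4 77.6] ang 64.2 mean [ 590. -204.    8.]
side pin 48 rect c [ 589.8 -201.5] size [9.9 8.6] ang 31.9 mean [ 590.3 -202.1   33.3]
side coaster 1082 rect c [474.  -22.2] size [133.7 130.2] ang 88.6 mean [468.6 -22.1   5.9]
side stray 1956 rect c [ 461.  -370.2] size [188.9 109.8] ang 5.3 mean [ 452.8 -372.     7.2]
side ltray 660 rect c [468.3 353.6] size [209.5 112.4] ang 0.0 mean [464.6 352.3   7.1]
side cup 880 rect c [691.3 -23.7] size [81.6 80.4] ang 83.1 mean [691.  -27.6 119.5]
side oxi 529 rect c [ 399.3 -184.2] size [60.1 38.6] ang 16.6 mean [ 399.2 -187.4   29. ]
```

View pics/crop1.png

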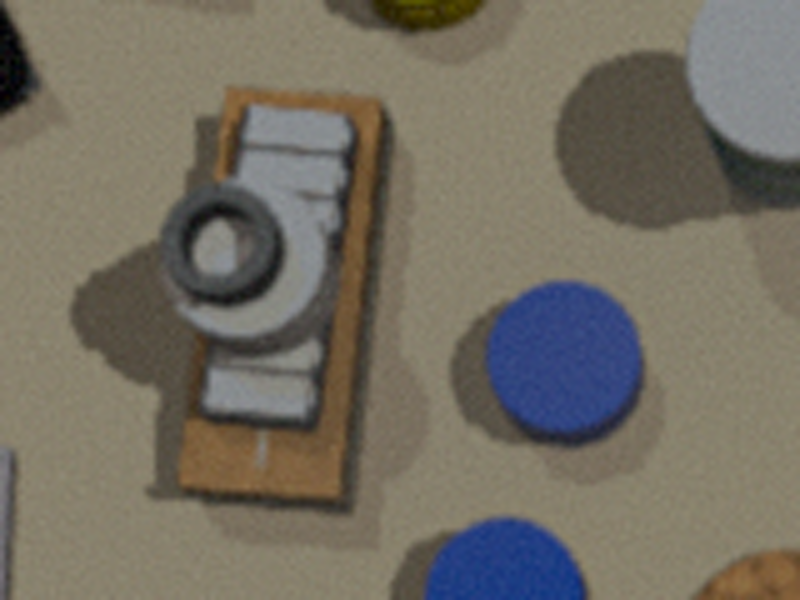

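{"api": "carry_out", "payload": {"slide": [[0.476, 0.186, 0], [0.476, 0.186, 0], [0.476, 0.186, 0], [0.476, 0.186, 0], [0.476, 0.186, 0], [0.476, 0.186, 0], [0.476, 0.186, 0], [0.476, 0.186, 0]], "roll": [-10, -20, -25.4, -25.4, -25.4, -25.4, -25.4, -25.4], "claw": [0.07, 0.07, 0.07, 0.07, 0.07, 0.07, 0.07, 0.07]}}

```text
clock: 3.25
position: [611.8, 199.1, 405.0]
ee_rot: [1.0, 0.0, 0.0, -0.0]
contact_force: [0.4, 0.5, -0.0]
gripper_width: 69.9
grasp_force: 0.0
```

The crop confirms it: the grey tape ring is at top px (234,229), on the white jar at (241,233). The look-alikes are the blue jars at (303,253) and (291,299) and the yellow one at (274,169). I'll leave those alone.

{"api": "carry_out", "payload": {"slide": [[0, 0, 0.035], [0, 0, 0.07], [0, 0, 0.07], [0, 0, 0.07]], "roll": [0, 0, 0, 0], "claw": [0.07, 0.07, 0.07, 0.07]}}

```text
clock: 3.75
position: [611.1, 201.2, 336.3]
ee_rot: [1.0, 0.001, 0.001, -0.0]
contact_force: [-0.1, -0.2, 1.4]
gripper_width: 69.9
grasp_force: 0.0
```

Run:
```python
from h import *
p=get_image('side');cv2.imwrite('pics/s2.png',cv2.resize(p['img'][80:260,220:460,::-1],(800,600),interpolation=cv2.INTER_CUBIC))
print(read_state()['position'])
```

```text
[611.05571061 201.26933046 336.85241137]
```

View pics/s2.png

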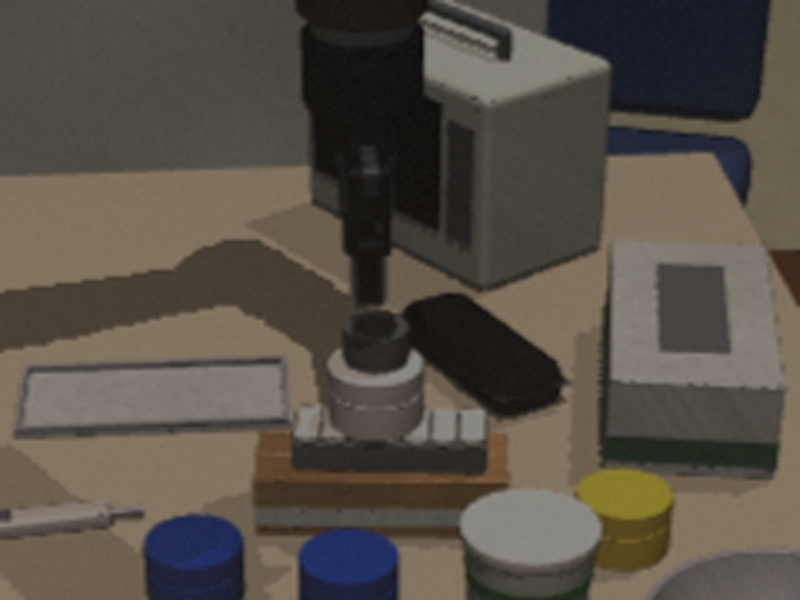

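{"api": "carry_out", "payload": {"slide": [[0.0077, 0.008, 0], [0.0077, 0.008, 0], [0.0077, 0.008, 0.02], [0.0077, 0.008, 0.04], [0.0077, 0.008, 0.048], [0.0077, 0.008, 0.048], [0.0077, 0.008, 0.048], [0.0077, 0.008, 0.048]], "roll": [0, 0, 0, 0, 0, 0, 0, 0], "claw": [0.07, 0.07, 0.07, 0.07, 0.07, 0.07, 0.05, 0.05]}}

```text
clock: 4.8
position: [618.5, 192.9, 287.7]
ee_rot: [1.0, 0.0, 0.001, -0.0]
contact_force: [0.1, 0.7, 0.4]
gripper_width: 50.4
grasp_force: 0.0
```

{"api": "carry_out", "payload": {"slide": [[0, 0, 0], [0, 0, 0], [0, 0, 0], [0, 0, 0], [0, 0, 0], [0, 0, 0]], "roll": [0, 0, 0, 0, 0, 0], "claw": [0.035, 0.035, 0.035, 0.035, 0.035, 0.035]}}

```text
clock: 5.55
position: [618.6, 193.0, 288.0]
ee_rot: [1.0, 0.0, 0.001, -0.0]
contact_force: [-0.5, -0.0, 6.7]
gripper_width: 42.1
grasp_force: 61.1
```

{"api": "carry_out", "payload": {"slide": [[0, 0, -0.01], [0, 0, -0.03], [0, 0, -0.06], [0, 0, -0.1], [0, 0, -0.12], [0, 0, -0.12]], "roll": [0, 0, 0, 0, 0, 0], "claw": [0.035, 0.035, 0.035, 0.035, 0.035, 0.035]}}

```text
clock: 6.3
position: [618.3, 192.7, 408.4]
ee_rot: [1.0, 0.0, 0.001, -0.001]
contact_force: [-0.0, 0.2, -0.5]
gripper_width: 42.1
grasp_force: 60.7
```

{"api": "carry_out", "payload": {"slide": [[-0.015, 0.05, 0], [-0.029, 0.11, 0], [-0.029, 0.17, 0], [-0.029, 0.23, 0], [-0.029, 0.29, 0], [-0.029, 0.34, 0], [-0.029, 0.38, 0], [-0.029, 0.393, 0]], "roll": [0, 0, 0, 0, 0, 0, 0, 0], "claw": [0.035, 0.035, 0.035, 0.035, 0.035, 0.035, 0.035, 0.035]}}

```text
clock: 7.3
position: [588.9, -202.4, 404.4]
ee_rot: [1.0, -0.001, -0.002, -0.0]
contact_force: [-1.0, -0.2, -0.6]
gripper_width: 42.0
grasp_force: 60.8
```

Run:
```python
from h import *
np.set_printoptions(precision=1,suppress=True)
s=read_state();print(s['position'],s['gripper_width'],s['contact_force'])
p=get_image('side');cv2.imwrite('pics/s3.png',cv2.resize(p['img'][120:420,150:550,::-1],(800,600),interpolation=cv2.INTER_CUBIC))
p=get_image('top');w=cloud(p)
def sel(p,w,x0,x1,y0,y1,z0,z1,col=None):
    with np.errstate(invalid='ignore'): m=(w[...,0]>x0)&(w[...,0]<x1)&(w[...,1]>y0)&(w[...,1]<y1)&(w[...,2]>z0)&(w[...,2]<z1)
    if col is not None: m&=col
    return w[m]
hsv=cv2.cvtColor(p['img'],cv2.COLOR_RGB2HSV)
for n,b in dict(jar=(550,680,110,240,108,122),pill=(540,700,120,230,66,80),carton=(500,740,120,240,39,50)).items():
    q=sel(p,w,*b);c,sz,a=cv2.minAreaRect(q[:,:2].astype(np.float32));print(n,len(q),np.array(c),np.array(sz),a,q.mean(0),np.linalg.svd(q[:,:2]-q[:,:2].mean(0),full_matrices=False)[2][0])
```

```text
[ 588.9 -202.4  404.4] 42.0460880149527 [-1.  -0.2 -0.6]
jar 854 [617.7 188.7] [63.1 62.6] 56.19054412841797 [617.4 188.6 114. ] [-0.9 -0.5]
pill 686 [626.3 181.9] [ 50.7 127.9] 83.0916748046875 [627.1 181.4  71.6] [-1.   0.1]
carton 992 [604.8 169.4] [108.3 204.3] 86.90109252929688 [600.7 181.4  44.1] [-1.   0.1]
```

View pics/s3.png

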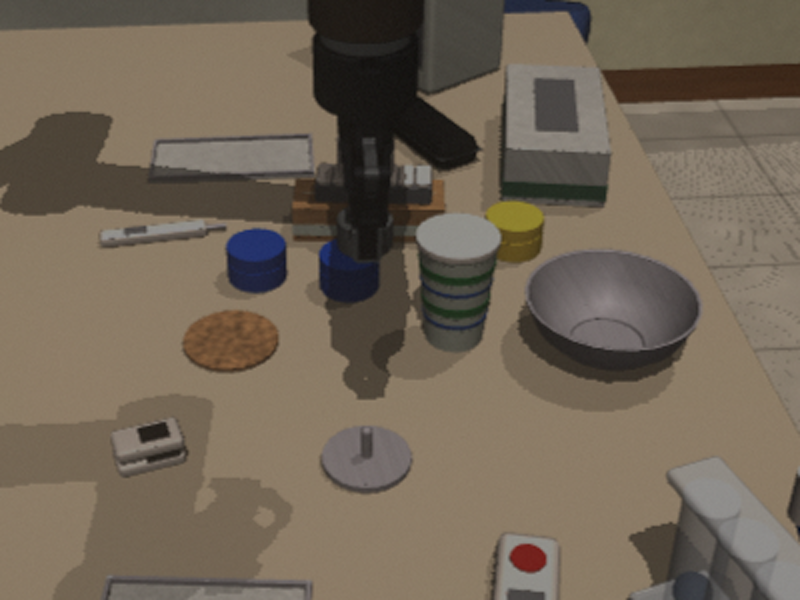

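{"api": "carry_out", "payload": {"slide": [[0.001, -0.002, 0.05], [0.001, -0.002, 0.1], [0.001, -0.002, 0.15], [0.001, -0.002, 0.18], [0.001, -0.002, 0.2], [0.001, -0.002, 0.21], [0.001, -0.002, 0.218], [0.001, -0.002, 0.218]], "roll": [0, 0, 0, 0, 0, 0, 0, 0], "claw": [0.035, 0.035, 0.035, 0.035, 0.035, 0.035, 0.035, 0.035]}}

```text
clock: 8.4
position: [590.5, -197.9, 188.7]
ee_rot: [1.0, 0.0, -0.0, -0.0]
contact_force: [0.8, -0.6, 0.0]
gripper_width: 42.0
grasp_force: 60.8
```

{"api": "carry_out", "payload": {"slide": [[0, 0, 0.002], [0, 0, 0.004], [0, 0, 0.004], [0, 0, 0.004]], "roll": [0, 0, 0, 0], "claw": [0.035, 0.035, 0.035, 0.035]}}

```text
clock: 8.9
position: [590.5, -198.4, 184.9]
ee_rot: [1.0, 0.0, 0.0, 0.0]
contact_force: [-0.4, 0.7, -1.6]
gripper_width: 42.1
grasp_force: 60.8
```

{"api": "carry_out", "payload": {"slide": [[0, 0.002, 0.001], [0, 0.002, 0.002], [0, 0.002, 0.003], [0, 0.002, 0.004], [0, 0.002, 0.004]], "roll": [0, 0, 0, 0, 0], "claw": [0.035, 0.035, 0.035, 0.035, 0.035]}}

```text
clock: 9.52
position: [590.5, -200.3, 181.0]
ee_rot: [1.0, 0.0, 0.0, 0.0]
contact_force: [-2.0, -0.3, 2.1]
gripper_width: 42.2
grasp_force: 61.1
```

{"api": "carry_out", "payload": {"slide": [[0, 0, 0], [0, 0, 0], [0, 0, 0], [0, 0, 0], [0, 0, -0.02], [0, 0, -0.06], [0, 0, -0.12], [0, 0, -0.17]], "roll": [0, 0, 0, 0, 0, 0, 0, 0], "claw": [0.046, 0.052, 0.06, 0.065, 0.065, 0.07, 0.085, 0.085]}}

```text
clock: 10.52
position: [590.4, -200.3, 353.1]
ee_rot: [1.0, 0.0, 0.001, 0.0]
contact_force: [0.7, 0.8, -0.4]
gripper_width: 85.5
grasp_force: 0.0
```

{"api": "carry_out", "payload": {"slide": [[0.01, -0.05, -0.03], [0.027, -0.11, -0.03], [0.027, -0.17, -0.03], [0.027, -0.23, -0.03], [0.027, -0.29, -0.03], [0.027, -0.34, -0.03], [0.027, -0.38, -0.03], [0.027, -0.388, -0.03]], "roll": [0, 0, 0, 0, 0, 0, 0, 0], "claw": [0.085, 0.085, 0.085, 0.085, 0.085, 0.085, 0.085, 0.085]}}

```text
clock: 11.52
position: [617.0, 190.3, 380.3]
ee_rot: [1.0, 0.002, -0.0, -0.0]
contact_force: [-0.2, 0.2, 0.2]
gripper_width: 84.9
grasp_force: 0.0
```

Run:
```python
from h import *
np.set_printoptions(precision=1,suppress=True)
s=read_state();print(s['position'],s['gripper_width'],s['contact_force'])
p=get_image('side');cv2.imwrite('pics/s4.png',cv2.resize(p['img'][80:380,150:550,::-1],(800,600),interpolation=cv2.INTER_CUBIC))
w=cloud(p)
with np.errstate(invalid='ignore'):
    m=(abs(w[...,0]-590)<35)&(abs(w[...,1]+200)<35)&(w[...,2]>25)&(w[...,2]<36)
    c=cv2.minEnclosingCircle(w[m][:,:2].astype(np.float32));print('tape',c,w[m].mean(0))
    m=(abs(w[...,0]-590)<9)&(abs(w[...,1]+200)<9)&(w[...,2]>36.5)&(w[...,2]<50);print('pin',w[m].mean(0),m.sum())
```

```text
[617.  190.3 380.3] 84.92686003128411 [-0.2  0.2  0.2]
tape ((592.655029296875, -201.98846435546875), 24.11349868774414) [ 591.2 -204.2   31.2]
pin [ 590.3 -202.1   39. ] 19
```

View pics/s4.png

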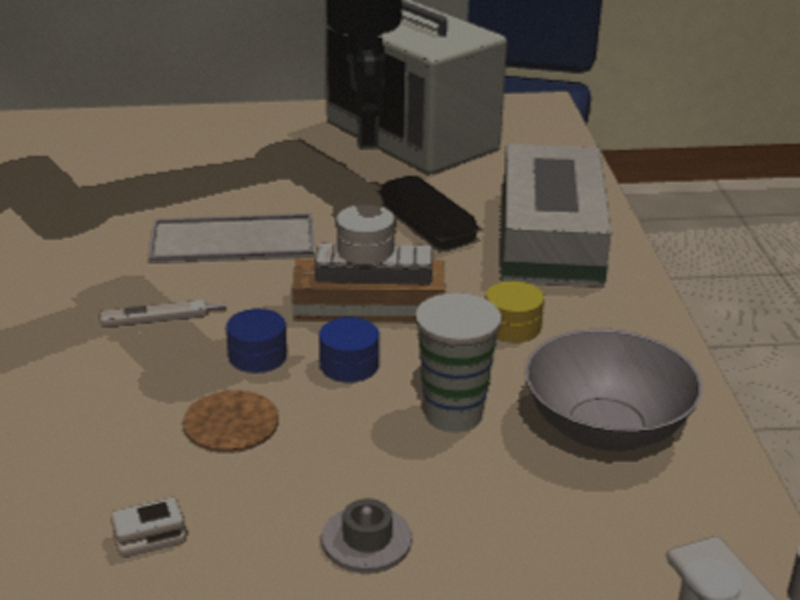

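The tape sits over the pin (crop px 367,525). Next is the jar.

{"api": "carry_out", "payload": {"slide": [[0.0005, 0.002, 0.03], [0.0005, 0.002, 0.06], [0.0005, 0.002, 0.09], [0.0005, 0.002, 0.11], [0.0005, 0.002, 0.125], [0.0005, 0.002, 0.132], [0.0005, 0.002, 0.132], [0.0005, 0.002, 0.132]], "roll": [0, 0, 0, 0, 0, 0, 0, 0], "claw": [0.085, 0.085, 0.085, 0.085, 0.085, 0.085, 0.085, 0.075]}}

```text
clock: 12.58
position: [618.1, 185.8, 249.7]
ee_rot: [1.0, 0.0, 0.001, -0.0]
contact_force: [0.5, -0.6, -0.3]
gripper_width: 74.7
grasp_force: 0.0
```

{"api": "carry_out", "payload": {"slide": [[0, 0, 0], [0, 0, 0], [0, 0, 0], [0, 0, 0], [0, 0, 0], [0, 0, 0]], "roll": [0, 0, 0, 0, 0, 0], "claw": [0.07, 0.065, 0.06, 0.055, 0.055, 0.055]}}

```text
clock: 13.32
position: [618.1, 186.1, 249.9]
ee_rot: [1.0, 0.001, 0.001, -0.0]
contact_force: [-1.1, 1.6, 6.0]
gripper_width: 62.5
grasp_force: 65.9
```

{"api": "carry_out", "payload": {"slide": [[0, 0, -0.01], [0, 0, -0.03], [0, 0, -0.06], [0, 0, -0.09], [0, 0, -0.09]], "roll": [0, 0, 0, 0, 0], "claw": [0.055, 0.055, 0.055, 0.055, 0.055]}}

```text
clock: 13.95
position: [618.1, 185.7, 341.2]
ee_rot: [1.0, 0.0, 0.002, -0.001]
contact_force: [0.5, -0.5, -2.1]
gripper_width: 62.9
grasp_force: 65.7
```

{"api": "carry_out", "payload": {"slide": [[-0.02, 0.028, 0], [-0.05, 0.069, 0], [-0.08, 0.11, 0], [-0.11, 0.151, 0], [-0.14, 0.193, 0], [-0.15, 0.2065, 0], [-0.15, 0.2065, 0], [-0.15, 0.2065, 0]], "roll": [0, 0, 0, 0, 0, 0, 0, 0], "claw": [0.055, 0.055, 0.055, 0.055, 0.055, 0.055, 0.055, 0.055]}}

```text
clock: 14.95
position: [468.6, -20.3, 338.4]
ee_rot: [1.0, 0.0, 0.0, -0.0]
contact_force: [-0.8, 0.7, -0.6]
gripper_width: 62.9
grasp_force: 65.9
```

Run:
```python
from h import *
np.set_printoptions(precision=1,suppress=True)
s=read_state();print(s['position'],s['gripper_width'],s['contact_force'])
p=get_image('side');cv2.imwrite('pics/s5.png',cv2.resize(p['img'][80:380,150:550,::-1],(800,600),interpolation=cv2.INTER_CUBIC))
hsv=cv2.cvtColor(p['img'],cv2.COLOR_RGB2HSV);w=cloud(p)
p=get_image('top')
w=cloud(p);w2=w
with np.errstate(invalid='ignore'):
    m=(abs(w[...,0]-625)<75)&(abs(w[...,1]-180)<50)&(w[...,2]>66)&(w[...,2]<80)
    q=w[m];print('pill',cv2.minAreaRect(q[:,:2].astype(np.float32)),q.mean(0),np.linalg.svd(q[:,:2]-q[:,:2].mean(0),full_matrices=False)[2][0])
    m2=(abs(w[...,0]-615)<110)&(abs(w[...,1]-180)<60)&(w[...,2]>38)&(w[...,2]<80)
    q=w[m2];print('carton+pill',cv2.minAreaRect(q[:,:2].astype(np.float32)))
```

```text
[468.6 -20.3 338.4] 62.89077406309171 [-0.8  0.7 -0.6]
pill ((626.7174682617188, 184.2872314453125), (46.34497833251953, 128.38888549804688), 83.0141372680664) [625.3 183.6  71.6] [-1.   0.1]
carton+pill ((621.8363037109375, 187.0154571533203), (67.20796203613281, 170.1719970703125), 84.46347045898438)
```

View pics/s5.png

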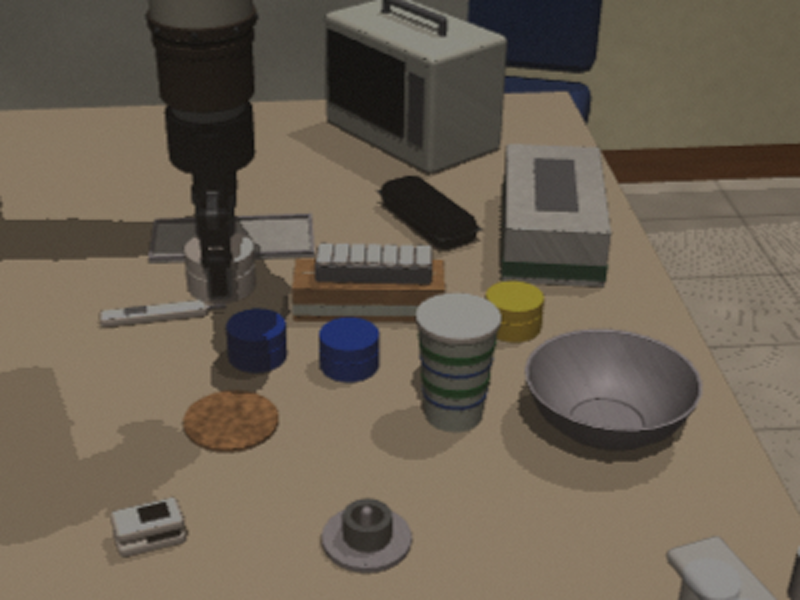

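{"api": "carry_out", "payload": {"slide": [[0, 0, 0.04], [0, 0, 0.08], [0, 0, 0.11], [0, 0, 0.13], [0, 0, 0.145], [0, 0, 0.15], [0, 0, 0.15], [0, 0, 0.15]], "roll": [0, 0, 0, 0, 0, 0, 0, 0], "claw": [0.055, 0.055, 0.055, 0.055, 0.055, 0.055, 0.055, 0.055]}}

```text
clock: 16.05
position: [468.3, -20.6, 189.3]
ee_rot: [1.0, 0.0, 0.001, -0.0]
contact_force: [-0.0, -0.1, -1.6]
gripper_width: 62.4
grasp_force: 65.9
```

{"api": "carry_out", "payload": {"slide": [[0, 0, 0.002], [0, 0, 0.004], [0, 0, 0.005], [0, 0, 0.006], [0, 0, 0.0065], [0, 0, 0.0065], [0, 0, 0.0065]], "roll": [0, 0, 0, 0, 0, 0, 0], "claw": [0.055, 0.055, 0.055, 0.055, 0.055, 0.055, 0.055]}}

```text
clock: 16.92
position: [467.8, -20.9, 182.8]
ee_rot: [1.0, 0.0, 0.0, 0.0]
contact_force: [-2.5, 0.1, 5.2]
gripper_width: 63.0
grasp_force: 66.3
```

{"api": "carry_out", "payload": {"slide": [[0, 0, 0], [0, 0, 0], [0, 0, 0], [0, 0, 0], [0, 0, -0.01], [0, 0, -0.04], [0, 0, -0.09], [0, 0, -0.14]], "roll": [0, 0, 0, 0, 0, 0, 0, 0], "claw": [0.066, 0.072, 0.08, 0.085, 0.085, 0.085, 0.085, 0.085]}}

```text
clock: 17.92
position: [467.6, -20.9, 324.3]
ee_rot: [1.0, 0.0, 0.0, 0.0]
contact_force: [1.8, -0.4, 0.1]
gripper_width: 84.7
grasp_force: 0.0
```

{"api": "carry_out", "payload": {"slide": [[0.03, -0.039, 0], [0.06, -0.077, 0], [0.09, -0.116, 0], [0.12, -0.155, 0], [0.15, -0.194, 0], [0.1585, -0.2045, 0], [0.1585, -0.2045, 0], [0.1585, -0.2045, 0]], "roll": [0, 0, 0, 7, 7, 7, 7, 7], "claw": [0.085, 0.085, 0.075, 0.07, 0.07, 0.07, 0.07, 0.07]}}

```text
clock: 18.92
position: [625.6, 182.7, 322.5]
ee_rot: [0.998, -0.061, -0.0, 0.0]
contact_force: [-0.0, -0.1, -0.1]
gripper_width: 69.8
grasp_force: 0.0
```

Run:
```python
from h import *
np.set_printoptions(precision=1,suppress=True)
s=read_state();q=s['ee_rot'];print(s['position'],s['gripper_width'],s['contact_force'],'yaw',np.degrees(2*np.arctan2(q[1],q[0])))
p=get_image('side');cv2.imwrite('pics/s6.png',cv2.resize(p['img'][80:380,150:550,::-1],(800,600),interpolation=cv2.INTER_CUBIC))
for p in(p,get_image('top')):
    w=cloud(p)
    with np.errstate(invalid='ignore'):
        m=(abs(w[...,0]-468)<50)&(abs(w[...,1]+20)<50)&(w[...,2]>42)&(w[...,2]<55)
        print('jar',cv2.minEnclosingCircle(w[m][:,:2].astype(np.float32)),w[m].mean(0))
        h=cv2.cvtColor(p['img'],cv2.COLOR_RGB2HSV)
        m=(abs(w[...,0]-468)<60)&(abs(w[...,1]+20)<55)&(w[...,2]<12)&(h[...,0]<14)&(h[...,1]>110)
        print('cork',cv2.minEnclosingCircle(w[m][:,:2].astype(np.float32)),m.sum())
```

```text
[625.6 182.7 322.5] 69.75729704168411 [-0.  -0.1 -0.1] yaw -7.014238615931704
jar ((470.24774169921875, -22.554279327392578), 34.30319595336914) [468.8 -25.1  47.5]
cork ((468.25360107421875, -20.35673713684082), 47.50273132324219) 109
jar ((467.91546630859375, -21.855777740478516), 31.60256576538086) [467.7 -21.7  47.5]
cork ((464.38482666015625, -15.916365623474121), 44.198936462402344) 36
```

View pics/s6.png

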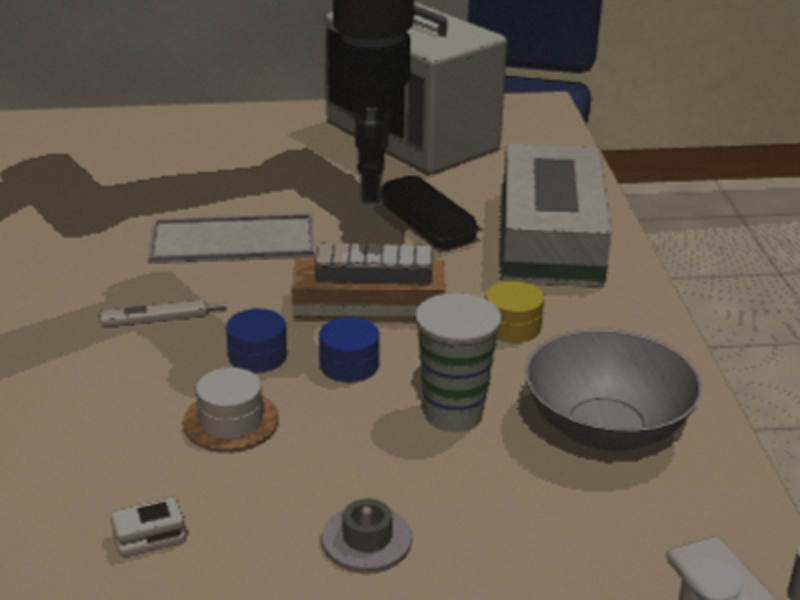

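{"api": "carry_out", "payload": {"slide": [[0.001, -0.001, 0.03], [0.001, -0.001, 0.06], [0.001, -0.001, 0.085], [0.001, -0.001, 0.098], [0.001, -0.001, 0.098], [0.001, -0.001, 0.098], [0.001, -0.001, 0.098], [0.001, -0.001, 0.098]], "roll": [0, 0, 0, 0, 0, 0, 0, 0], "claw": [0.07, 0.07, 0.07, 0.07, 0.07, 0.07, 0.06, 0.055]}}

```text
clock: 20.02
position: [627.5, 184.7, 225.0]
ee_rot: [0.998, -0.061, 0.001, -0.0]
contact_force: [-0.5, 0.1, -0.6]
gripper_width: 55.4
grasp_force: 0.0
```

{"api": "carry_out", "payload": {"slide": [[0, 0, 0], [0, 0, 0], [0, 0, 0], [0, 0, 0], [0, 0, 0], [0, 0, 0]], "roll": [0, 0, 0, 0, 0, 0], "claw": [0.05, 0.045, 0.04, 0.038, 0.038, 0.038]}}

```text
clock: 20.78
position: [627.6, 184.8, 224.8]
ee_rot: [0.998, -0.061, 0.0, -0.0]
contact_force: [-1.5, 1.7, 4.8]
gripper_width: 44.7
grasp_force: 62.3
```

Run:
```python
from h import *
# short tray: steel rim / white floor, from both cameras (table is tan: higher saturation)
for cam in('top','side'):
    p=get_image(cam);w=cloud(p);h=cv2.cvtColor(p['img'],cv2.COLOR_RGB2HSV)
    for n,c in(('short',(453,-371)),('long',(463,355))):
        uv=p['img'];m=(abs(w[...,0]-c[0])<125)&(abs(w[...,1]-c[1])<75)&(h[...,1]<50)
        m=cv2.morphologyEx(m.astype(np.uint8),cv2.MORPH_OPEN,np.ones((3,3)))
        k,l,st,_=cv2.connectedComponentsWithStats(m);i=1+st[1:,4].argmax()
        v,u=np.nonzero(l==i);q=np.array([to_world(p,(a,b),6.)[:2] for a,b in zip(u,v)],np.float32)
        print(cam,n,len(q),cv2.minAreaRect(q))
```

```text
top short 3289 ((451.94830322265625, -371.1824951171875), (83.08184814453125, 166.57437133789062), 84.27342987060547)
top long 3393 ((600.438720703125, 497.5095520019531), (182.25375366210938, 164.97024536132812), 22.6243839263916)
side short 4780 ((452.4185485839844, -369.97955322265625), (85.23564910888672, 163.5130157470703), 83.91526794433594)
side long 1752 ((465.03875732421875, 354.38079833984375), (112.48204040527344, 203.7962188720703), 89.88401794433594)
```

{"api": "carry_out", "payload": {"slide": [[0, 0, -0.01], [0, 0, -0.03], [0, 0, -0.06], [0, 0, -0.1], [0, 0, -0.12], [0, 0, -0.12]], "roll": [0, 0, 0, 0, 0, 0], "claw": [0.038, 0.038, 0.038, 0.038, 0.038, 0.038]}}

```text
clock: 21.62
position: [627.5, 184.6, 345.7]
ee_rot: [0.998, -0.061, 0.001, -0.001]
contact_force: [-0.4, -0.1, -1.7]
gripper_width: 44.5
grasp_force: 61.7
```

{"api": "carry_out", "payload": {"slide": [[-0.0056, 0.03, 0], [-0.015, 0.08, 0], [-0.0242, 0.13, 0], [-0.0335, 0.18, 0], [-0.0428, 0.23, 0], [-0.052, 0.28, 0], [-0.0558, 0.3, 0], [-0.0558, 0.3, 0]], "roll": [0, 0, 0, 0, 0, 0, 0, 0], "claw": [0.038, 0.038, 0.038, 0.038, 0.038, 0.038, 0.038, 0.038]}}

```text
clock: 22.62
position: [535.0, -107.4, 343.0]
ee_rot: [0.998, -0.062, -0.001, -0.0]
contact_force: [-0.1, 0.6, -1.6]
gripper_width: 45.1
grasp_force: 61.7
```

{"api": "carry_out", "payload": {"slide": [[-0.0056, 0.03, 0], [-0.015, 0.08, 0], [-0.0242, 0.13, 0], [-0.0335, 0.18, 0], [-0.0428, 0.23, 0], [-0.048, 0.26, 0], [-0.0506, 0.2725, 0], [-0.0506, 0.2725, 0]], "roll": [0, 0, 0, 0, 0, -1, -1, -1], "claw": [0.038, 0.038, 0.038, 0.038, 0.038, 0.038, 0.038, 0.038]}}

```text
clock: 23.62
position: [452.8, -370.4, 343.5]
ee_rot: [0.999, -0.052, -0.0, -0.0]
contact_force: [0.5, 0.2, -1.7]
gripper_width: 44.6
grasp_force: 61.8
```

Run:
```python
from h import *
np.set_printoptions(precision=1,suppress=True)
s=read_state();q=s['ee_rot'];print(s['position'],s['gripper_width'],s['contact_force'],'yaw',np.degrees(2*np.arctan2(q[1],q[0])))
p=get_image('side');cv2.imwrite('pics/s7.png',cv2.resize(p['img'][180:480,100:500,::-1],(800,600),interpolation=cv2.INTER_CUBIC))
p=get_image('top');w=cloud(p)
with np.errstate(invalid='ignore'):
  m=(abs(w[...,0]-620)<120)&(abs(w[...,1]-185)<60)&(w[...,2]>36)&(w[...,2]<55)
  print('carton',cv2.minAreaRect(w[m][:,:2].astype(np.float32)),w[m].mean(0))
```

```text
[ 452.8 -370.4  343.5] 44.615263055462414 [ 0.5  0.2 -1.7] yaw -5.987156126831063
carton ((603.253173828125, 184.9354248046875), (215.8077850341797, 95.4453125), 5.6158366203308105) [619.9 186.3  44.2]
```

View pics/s7.png

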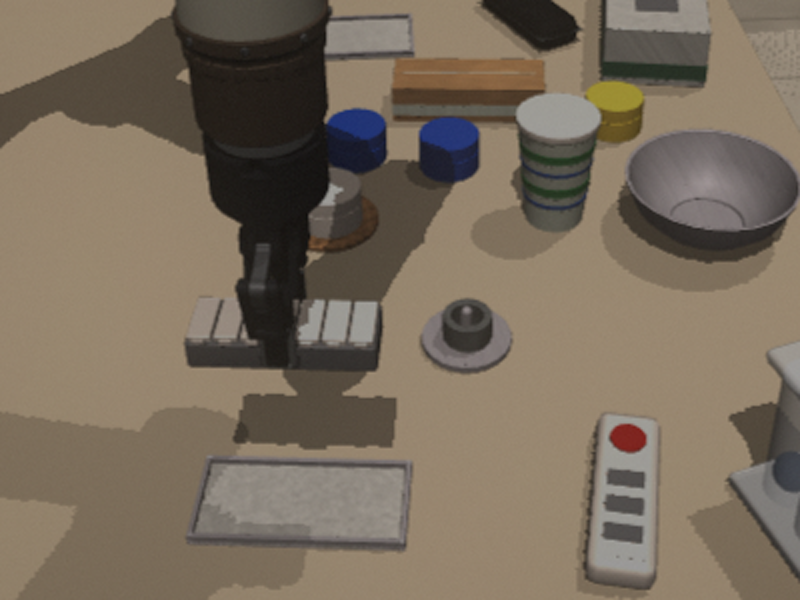

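{"api": "carry_out", "payload": {"slide": [[0, 0, 0.04], [0, 0, 0.08], [0, 0, 0.11], [0, 0, 0.135], [0, 0, 0.15], [0, 0, 0.154], [0, 0, 0.154], [0, 0, 0.154]], "roll": [0, 0, 0, 0, 0, 0, 0, 0], "claw": [0.038, 0.038, 0.038, 0.038, 0.038, 0.038, 0.038, 0.038]}}

```text
clock: 24.72
position: [452.7, -370.9, 191.3]
ee_rot: [0.999, -0.052, 0.001, 0.0]
contact_force: [0.5, -0.9, -0.3]
gripper_width: 45.1
grasp_force: 61.8
```

Run:
```python
from h import *
np.set_printoptions(precision=1,suppress=True)
s=read_state();print(s['position'],s['contact_force'])
p=get_image('side');cv2.imwrite('pics/s8.png',cv2.resize(p['img'][330:480,150:350,::-1],(800,600),interpolation=cv2.INTER_CUBIC))
```

```text
[ 452.7 -370.9  191.3] [ 0.5 -0.9 -0.3]
```

View pics/s8.png

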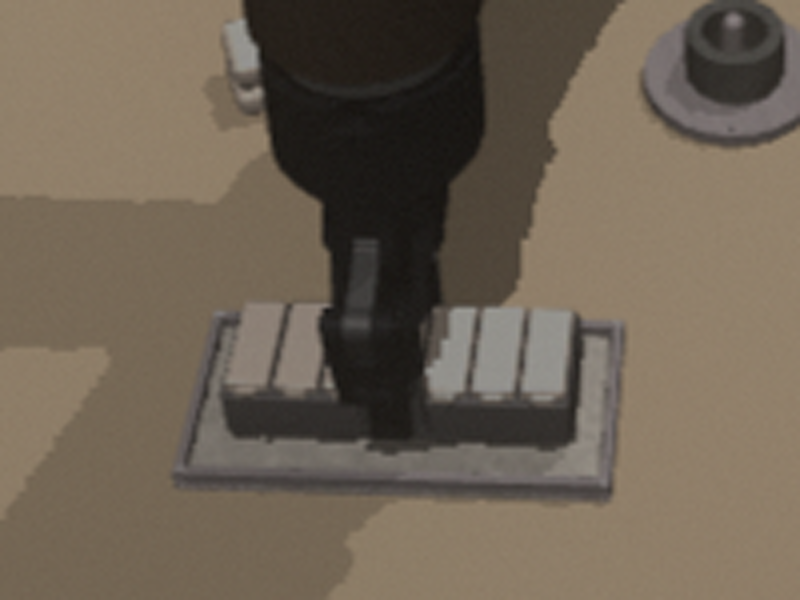

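The organiser is centred and square over the tray, and about 7 mm above the floor.

{"api": "carry_out", "payload": {"slide": [[0, 0, 0.002], [0, 0, 0.004], [0, 0, 0.0055], [0, 0, 0.0065], [0, 0, 0.0075], [0, 0, 0.0075], [0, 0, 0.0075]], "roll": [0, 0, 0, 0, 0, 0, 0], "claw": [0.038, 0.038, 0.038, 0.038, 0.038, 0.038, 0.038]}}

```text
clock: 25.65
position: [452.2, -370.7, 183.8]
ee_rot: [0.999, -0.052, -0.0, 0.0]
contact_force: [-1.3, 0.2, 6.1]
gripper_width: 44.6
grasp_force: 62.6
```

{"api": "carry_out", "payload": {"slide": [[0, 0, 0], [0, 0, 0], [0, 0, 0], [0, 0, 0], [0, 0, -0.01], [0, 0, -0.04], [0, 0, -0.09], [0, 0, -0.14]], "roll": [0, 0, 0, 0, 0, 0, 0, 0], "claw": [0.048, 0.053, 0.058, 0.06, 0.06, 0.06, 0.07, 0.08]}}

```text
clock: 26.65
position: [452.1, -370.7, 324.8]
ee_rot: [0.999, -0.052, 0.0, 0.0]
contact_force: [1.0, -0.9, 0.3]
gripper_width: 80.2
grasp_force: 0.0
```

{"api": "carry_out", "payload": {"slide": [[0.006, -0.03, -0.01], [0.0154, -0.08, -0.02], [0.025, -0.13, -0.02], [0.0347, -0.18, -0.02], [0.0444, -0.23, -0.02], [0.054, -0.28, -0.02], [0.0579, -0.3, -0.02], [0.0579, -0.3, -0.02]], "roll": [0, 0, 0, 0, 0, 0, 0, 0], "claw": [0.085, 0.085, 0.085, 0.085, 0.085, 0.085, 0.085, 0.085]}}

```text
clock: 27.65
position: [541.3, -77.5, 343.1]
ee_rot: [0.999, -0.051, 0.0, -0.0]
contact_force: [-0.6, -0.4, -0.4]
gripper_width: 85.0
grasp_force: 0.0
```

{"api": "carry_out", "payload": {"slide": [[0.006, -0.03, 0], [0.0154, -0.08, 0], [0.025, -0.13, 0], [0.0347, -0.18, 0], [0.0444, -0.23, 0], [0.05, -0.26, 0], [0.0525, -0.2723, 0], [0.0525, -0.2723, 0]], "roll": [0, 0, 0, 0, 0, 0, 0, 0], "claw": [0.085, 0.085, 0.085, 0.085, 0.085, 0.085, 0.085, 0.085]}}

```text
clock: 28.65
position: [621.8, 186.1, 342.4]
ee_rot: [0.999, -0.052, -0.0, 0.0]
contact_force: [0.2, -0.6, -0.7]
gripper_width: 85.0
grasp_force: 0.0
```

Run:
```python
from h import *
np.set_printoptions(precision=1,suppress=True)
s=read_state();q=s['ee_rot'];print(s['position'],s['gripper_width'],'yaw',np.degrees(2*np.arctan2(q[1],q[0])))
p=get_image('side');save(p,'s9')
w=cloud(p)
with np.errstate(invalid='ignore'):
  h=cv2.cvtColor(p['img'],cv2.COLOR_RGB2HSV)
  m=((abs(w[...,0]-620)<120)&(abs(w[...,1]-185)<60)&(w[...,2]>40)&(w[...,2]<55)&(h[...,1]>90)&(h[...,0]<16)).astype(np.uint8)
  k,l,st,_=cv2.connectedComponentsWithStats(m);m=l==1+st[1:,4].argmax()
  print('carton',cv2.minAreaRect(w[m][:,:2].astype(np.float32)),w[m].mean(0))
  m=(abs(w[...,0]-452)<90)&(abs(w[...,1]+370)<45)&(w[...,2]>26)&(w[...,2]<40)
  print('pill',cv2.minAreaRect(w[m][:,:2].astype(np.float32)),w[m].mean(0))
```

```text
[621.8 186.1 342.4] 84.98795063670478 yaw -6.010168746971605
carton ((622.7952270507812, 184.6585235595703), (74.6883544921875, 168.2407989501953), 83.86180114746094) [622.9 182.2  44.5]
pill ((453.2792053222656, -372.78582763671875), (48.68147659301758, 127.27969360351562), 84.35272216796875) [ 453.5 -375.2   31.3]
```

View pics/s9.png

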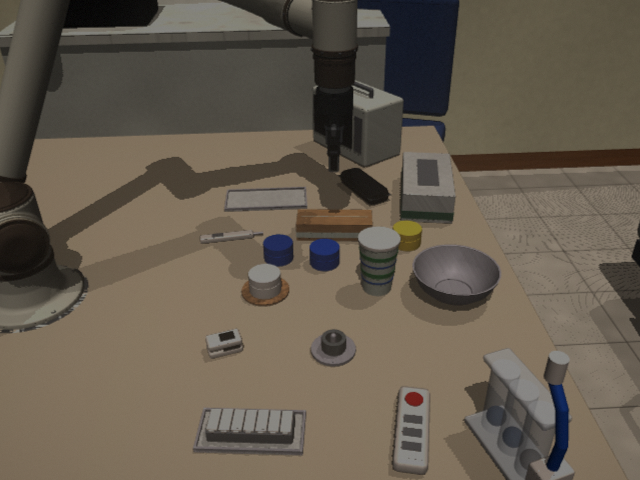

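{"api": "carry_out", "payload": {"slide": [[0, 0, 0.04], [0, 0, 0.08], [0, 0, 0.12], [0, 0, 0.145], [0, 0, 0.158], [0, 0, 0.158], [0, 0, 0.158], [0, 0, 0.158]], "roll": [0, 0, 0, 0, 0, 0, 0, 0], "claw": [0.085, 0.085, 0.085, 0.085, 0.085, 0.085, 0.085, 0.08]}}

```text
clock: 29.7
position: [622.0, 187.1, 186.1]
ee_rot: [0.999, -0.052, 0.001, -0.001]
contact_force: [-0.5, -0.4, -0.5]
gripper_width: 79.8
grasp_force: 0.0
```

{"api": "carry_out", "payload": {"slide": [[0, 0, 0], [0, 0, 0], [0, 0, 0], [0, 0, 0], [0, 0, 0], [0, 0, 0], [0, 0, 0]], "roll": [0, 0, 0, 0, 0, 0, 0], "claw": [0.075, 0.07, 0.066, 0.062, 0.058, 0.058, 0.058]}}

```text
clock: 30.58
position: [621.9, 187.3, 185.4]
ee_rot: [0.999, -0.052, 0.001, -0.0]
contact_force: [-1.8, 0.4, 5.2]
gripper_width: 65.0
grasp_force: 68.5
```

{"api": "carry_out", "payload": {"slide": [[0, 0, -0.01], [0, 0, -0.03], [0, 0, -0.06], [0, 0, -0.1], [0, 0, -0.12], [0, 0, -0.12]], "roll": [0, 0, 0, 0, 0, 0], "claw": [0.058, 0.058, 0.058, 0.058, 0.058, 0.058]}}

```text
clock: 31.32
position: [621.8, 186.9, 306.3]
ee_rot: [0.999, -0.052, 0.001, -0.001]
contact_force: [-0.2, 0.4, -2.1]
gripper_width: 65.0
grasp_force: 67.8
```

Run:
```python
from h import *
np.set_printoptions(precision=1,suppress=True)
tiles=[]
for cam in('top','side'):
    p=get_image(cam)
    # rectified plan view at rim height: 1 px/mm, x 340..590 right, y 440..270 down
    wp=[(340,440),(590,440),(590,270),(340,270)]
    T=np.linalg.inv(np.array(p['world_from_camera']))
    ip=[]
    for x,y in wp:
        c=T@[x,y,9,1]; ip.append((p['mtx'][0,0]*c[0]/-c[2]+p['mtx'][0,2],p['mtx'][1,1]*-c[1]/-c[2]+p['mtx'][1,2]))
    H=cv2.getPerspectiveTransform(np.float32(ip),np.float32([(0,0),(750,0),(750,510),(0,510)]))
    o=cv2.warpPerspective(p['img'],H,(750,510));tiles.append(cv2.resize(o,(500,300+40)))
cv2.imwrite('pics/plan.png',np.vstack([cv2.resize(t,(440,299)) for t in tiles])[:,:,::-1])
```

```text
(no output)
```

View pics/plan.png

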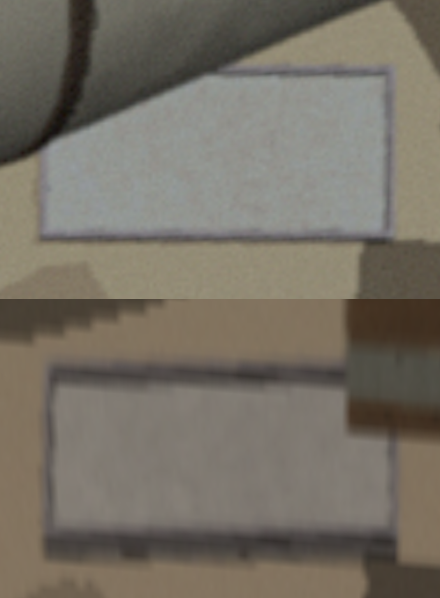

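{"api": "carry_out", "payload": {"slide": [[-0.03, -0.0257, 0], [-0.065, -0.0557, 0], [-0.1, -0.0857, 0], [-0.135, -0.1157, 0], [-0.16, -0.137, 0], [-0.174, -0.149, 0], [-0.174, -0.149, 0], [-0.174, -0.149, 0]], "roll": [-2, -4, -5.5, -5.5, -5.5, -5.5, -5.5, -5.5], "claw": [0.058, 0.058, 0.058, 0.058, 0.058, 0.058, 0.058, 0.058]}}

```text
clock: 32.42
position: [464.5, 352.7, 304.2]
ee_rot: [1.0, -0.005, -0.0, 0.001]
contact_force: [-0.4, 0.2, -1.7]
gripper_width: 65.3
grasp_force: 67.7
```

{"api": "carry_out", "payload": {"slide": [[0, 0, 0.03], [0, 0, 0.06], [0, 0, 0.08], [0, 0, 0.095], [0, 0, 0.1], [0, 0, 0.1], [0, 0, 0.1]], "roll": [0, 0, 0, 0, 0, 0, 0], "claw": [0.058, 0.058, 0.058, 0.058, 0.058, 0.058, 0.058]}}

```text
clock: 33.3
position: [464.4, 353.5, 205.6]
ee_rot: [1.0, -0.004, 0.001, -0.001]
contact_force: [0.5, 0.8, -1.6]
gripper_width: 65.0
grasp_force: 67.8
```

Run:
```python
from h import *
s=read_state();q=s['ee_rot'];print(s['position'],s['contact_force'],'yaw',np.degrees(2*np.arctan2(q[1],q[0])))
p=get_image('side');cv2.imwrite('pics/s10.png',cv2.resize(p['img'][140:230,200:320,::-1],(800,600),interpolation=cv2.INTER_CUBIC))
```

```text
[464.3679136  353.52997805 205.59016298] [ 0.45062684  0.76428099 -1.6215661 ] yaw -0.46385378887851997
```

View pics/s10.png

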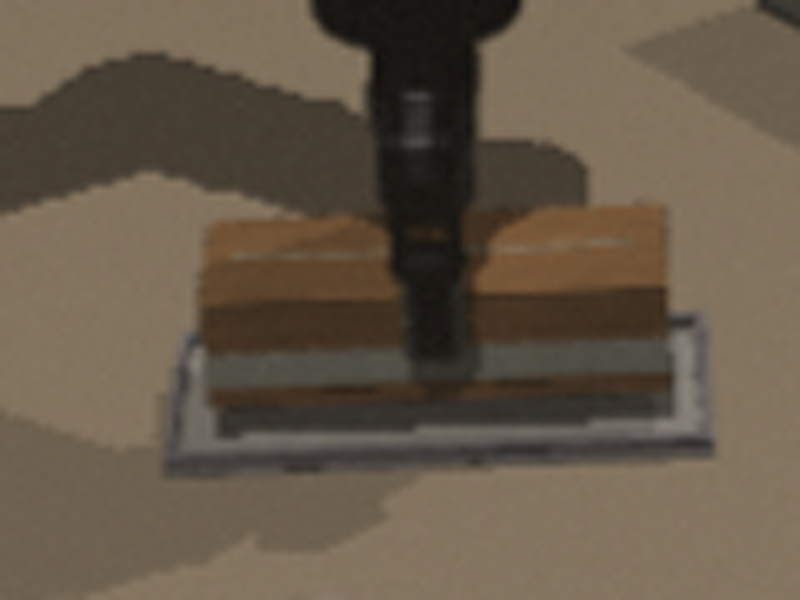

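The carton is level, centred and square over the tray. Lowering the last 16 mm.

{"api": "carry_out", "payload": {"slide": [[0, 0, 0.006], [0, 0, 0.01], [0, 0, 0.013], [0, 0, 0.0145], [0, 0, 0.0155], [0, 0, 0.0165], [0, 0, 0.0165], [0, 0, 0.0165]], "roll": [0, 0, 0, 0, 0, 0, 0, 0], "claw": [0.058, 0.058, 0.058, 0.058, 0.058, 0.058, 0.058, 0.058]}}

```text
clock: 34.35
position: [464.0, 353.2, 189.4]
ee_rot: [1.0, -0.004, 0.0, -0.0]
contact_force: [-2.3, -1.4, 6.1]
gripper_width: 65.3
grasp_force: 68.6
```

{"api": "carry_out", "payload": {"slide": [[0, 0, 0], [0, 0, 0], [0, 0, 0], [0, 0, 0], [0, 0, -0.01], [0, 0, -0.04], [0, 0, -0.09], [0, 0, -0.14]], "roll": [0, 0, 0, 0, 0, 0, 0, 0], "claw": [0.068, 0.074, 0.08, 0.085, 0.085, 0.085, 0.085, 0.085]}}

```text
clock: 35.35
position: [464.0, 353.1, 330.3]
ee_rot: [1.0, -0.004, 0.0, 0.0]
contact_force: [0.8, 1.3, -0.7]
gripper_width: 85.1
grasp_force: 0.0
```

Run:
```python
from h import *
s=read_state();print(s['position'],s['contact_force'],s['gripper_width'])
p=get_image('side');save(p,'s11')
w=cloud(p);m=(abs(w[...,0]-464)<95)&(abs(w[...,1]-353)<50)&(w[...,2]>40)&(w[...,2]<56)
print(cv2.minAreaRect(w[m][:,:2].astype(np.float32)),w[m].mean(0))
```

```text
[463.99627937 353.11090473 330.2582733 ] [ 0.82250971  1.34170642 -0.71402943] 85.11233552292
((465.0300598144531, 351.851318359375), (78.60691833496094, 169.572265625), 89.25194549560547) [464.49544984 345.29246088  47.97206377]
```

View pics/s11.png

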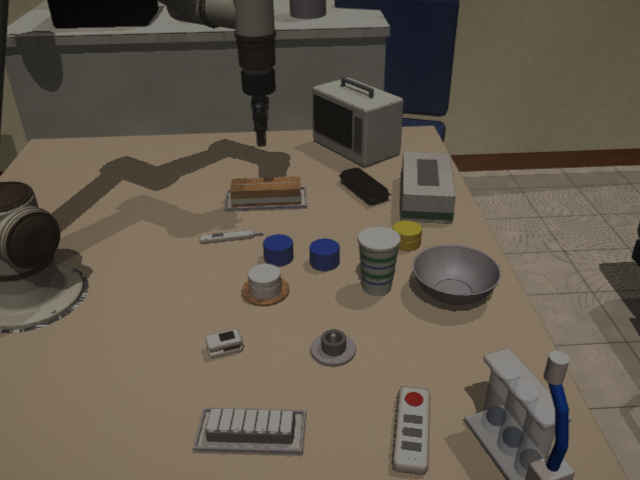

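All four things are in place: carton (266,191), jar (265,281), tape (333,343), organiser (250,427). The cup and oximeter haven't moved.

```bash
python3 -c "from bench import job_done; print(job_done())"
```

```text
the job is handed in; nothing more can be done
None
```

The job is handed in at about 35 s on the robot's clock: the tape roll is on the spindle, the jar upright on the coaster, the pill organiser in the short tray and the carton in the long tray, moved in the order asked, with the cup and oximeter left alone.

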